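# Unlock the jewellery strongbox and hold the key turned

### The job

Take the key with the rectangular bow (not the round one) out of the wooden key stand, push it into the lock in the lid of the steel jewellery box, working it past the sticky pins until it is fully home, then turn it a quarter turn clockwise (seen from above) as far as its stop. The lock springs back, so finish while still gripping the key, fully home and turned, so that the box stays unlocked. Leave the round key in the stand and the other things on the desk where they are.

Things in the scene. Friction and masses are not known exactly. Their poses are not given: they have to be found in the camera images.
- key: Loose key, 40 to 70 g, 84 mm long, upright, bow up, in either socket of the stand. Origin at its tip (lowest point), z up along the key. Bit 0 to 18 mm above the tip (20 mm wide in y, 6 thick in x, rounded foot), round steel stem 7 mm thick to 46 mm, then a flat grey plastic rectangular bow to 84 mm, 34 mm wide (y), 10 thick (x). It looks and fits the same turned half round.
- key_tip (a point): Centre of the key's tip (same as the origin of key).
- key_bow (a point): Middle of the key's bow, 66 mm above the tip. Pinch here, across the 10 mm thickness (the key's x).
- spare_key: The other key, not for this lock: same blade, but a round grey disc bow 36 mm in diameter, 10 mm thick. Stands in the other socket of the stand. Leave it.
- key_stand: Fixed wooden block 70 mm (x) by 150 mm (y) by 45 mm high, origin under its centre. Two sockets in its top at x = 0, y = -38 and +38 mm, each 9 by 23 mm (long side along y), 34 mm deep; the keys stand in them with their bows' width along the stand's y.
- jewel_box: Fixed grey steel box 170 mm (x) by 220 mm (y) by 100 mm high, flat lid, origin under its centre. The keyhole, with a brass frame, is in the middle of the lid.
- keyhole (a point): Middle of the keyhole's mouth, on the lid's top face, 100 mm above the desk; axes as the box's, z up. The slot is 8.5 mm wide (x) and 22.5 mm long (y), its mouth flared by 4 mm all round to 4 mm depth. The key goes straight down, its y along the box's y (either way round). The slot is fixed through the 14 mm thick lid; the turning plug lies below.
- lock_seat (a point): Floor of the plug, 36 mm below the keyhole's mouth, on its axis: the tip meets it (firm stop) when the key is fully home. Before it, sprung sticky pins catch the tip at about 18 and 26 mm depth; each pair takes about 5 to 15 N of push; slight twists to and fro help. The key can turn only when its tip is over 32 mm deep, and cannot be pulled out while turned.
- plug (a joint): Turn of the lock plug, rad: 0 at rest (in line with the keyhole), grows clockwise seen from above, hard stop at 1.5 (a quarter turn). A spring of about 0.05 N m at 0 and 0.11 N m at 1.5 turns it back when let go. The key has up to about 0.15 rad of play in the plug, so turn the key a little further than the plug should go.
- wire_spool: Bystander: spool of steel wire with white flanges, 48 mm diameter, 40 mm high, origin under its centre.
- polish: Bystander: small amber bottle, 28 mm diameter, 70 mm high, origin under its centre.
- bead_dish: Bystander: white dish, 90 mm diameter, 25 mm high, origin under its centre.
Things that resemble listed ones, but are neither listed nor needed, are in the scene too. Leave any green or purple look-alike of the key alone.

How it is judged:
On the way, in this order (a step that is already met when the one before it is completed fails the run):
1. the rectangular key is lifted clear of the stand (height (world z) of key_tip above 0.055 m and contact force between key and the fingers above 1 N), for 0.1 s.
2. the key is fully home in the lock, not yet turned (z of key_tip in the frame of keyhole below -0.033 m and horizontal distance between key_tip and keyhole below 0.004 m and value of joint plug below 0.4 rad and contact force between key and the fingers above 1 N), for 0.1 s.
3. the key, fully home, is turned a quarter clockwise (z of key_tip in the frame of keyhole below -0.033 m and horizontal distance between key_tip and keyhole below 0.004 m and value of joint plug above 1.3 rad and contact force between key and the fingers above 1 N), for 0.2 s.
At the end, for the whole second after the job is handed in: Through the last second: fingers grip the rectangular key (over 1 N); tip at least 33 mm below the keyhole mouth, within 4 mm of its axis, key within 0.15 rad of upright; plug past 1.3 rad, slower than 0.1 rad/s; round key and desk things within 20 mm of their starts (all of step 3 and velocity of joint plug between -0.1 and 0.1 rad/s and angle between key's own z axis and vertical below 0.15 rad and distance of each of spare_key, wire_spool, polish, bead_dish from where it was at the start of the episode below 0.02 m); the arm keeps its last pose, push and grip.
It fails at once if the round key or a bystander is displaced by more than 30 mm (distance of any of spare_key, wire_spool, polish, bead_dish from where it was at the start of the episode above 0.03 m).
It also fails if it takes over 58 s, if anything falls off the work surface, if the arm or the gripper's body presses on something with over 40 N, if the wrist force passes 120 N, or if a joint passes its speed limit or range.

### The arm

A 7-joint arm with a two-finger parallel gripper is mounted at the origin on the work surface. World frame = base frame: x ahead of the robot, y to its left, z up, the work surface at z = 0. Lengths are in m, angles in rad, forces in N, time in s.
With the tool pointing down it reaches from about 0.425 to 0.875 m from the base axis. Payload 4.7 kg.
Tool frame: the origin (TCP) lies at the centre of the arm's flange, where the gripper is bolted on; the fingertips stand 173 mm ahead of it and the grasp point (between the pads) lies 155 mm ahead of it; z points along the fingers, x is the direction in which the jaws open and shut, and the axes are right-handed (so a half turn about z gives the same grasp; the last joint's range is limited). The gripper opens to 85 mm and grips with 20 to 120 N. Pads are 22 mm wide; open, the fingers measure 114 mm over their backs; the gripper's body (76 mm by 85 mm) begins 54 mm behind the grasp point. The pads swing forward as they close: fully open they stand 13 mm farther back than shut.
Start: joints at [1.205, 0.321, -0.07, 1.45, 0.023, 1.371, -0.057], TCP at [0.241, -0.604, 0.405] pointing down, gripper open.
Joint ranges: [-2.86, 2.86], [-0.3, 2.09], [-1.38, 1.24], [0.06, 2.45], [-1.56, 4.7], [0.09, 2.05], [-2.69, 2.69]. Speed limits (rad/s): [2.57, 2.57, 3.14, 3.14, 3.14, 3.14, 3.14].

### API

Orientations are given as [roll, pitch, yaw] about the fixed x, y, z axes, in that order (R = Rz(yaw) Ry(pitch) Rx(roll)).
In Python, from cell import ctrl gives the robot as it stands.
- The arm moves only by the tool send_rows, never from a script. Its argument "increments" is a list of rows, each an object with "rot": the turn, a rotation vector about the tool's x, y, z in rad, a list of three; "translation": the shift along the tool's x, y, z in m, a list of three; "claw": the closure in counts, from 0 (fully open) to 255 (shut). In form: [{"rot": [ax, ay, az], "translation": [tx, ty, tz], "claw": claw}, ...]. A call has 1 to 5 rows; each row is the pose to reach, as a shift and turn from the pose measured when the call began, along the tool's axes at that moment; what a row does not reach only later rows make up. A row lasts 1/10 s, in which the tool goes at most 50 mm and 8.59 degrees, less where a joint would pass 70% of its speed; a pose out of reach is approached as far as the arm can. A call with a gripper value outside its range is refused whole. The fingers move at their own pace and stop on an object; "grip_force" is the grip in N (left out, the last holds). Time passes only in rows, so rows that repeat a pose let the fingers close. It gives the time, the measured TCP pose, the force and the opening at its end, in the units of the state.
- ctrl.sense(): the state, without advancing time (a new reading comes with each control period).
- ctrl.get_image(name): name is "side" or "top"; returns (picture, depth): 400x640x3 uint8, red, green, blue; 400x640 float32, m along the optical axis (not along the pixel's ray), 0 where there is no reading.
- ctrl.calibration(name): a dict with "camera_matrix" (3x3 intrinsics, pixels), "rvec" (rotation vector, rad) and "tvec" (3), from world to camera coordinates, as OpenCV has them. Camera axes: x right, y down, z forward; pixel columns grow to the right and rows downward; lengths in m; the calibration is good to about 2 mm. A picture is of the moment at which its call begins. calibration takes no time and is no camera call.
- ctrl.hand_in(): hands the job in, once; it reports no verdict.
The state is a dict: "t": time; "qpos": joint angles; "qd": joint speeds; "tau": joint torques, N m; "position": TCP position; "ee_rot": TCP orientation; "wrist_force": force on the tool from outside, world axes, zero at the start; "ft_torque": the same for the moment, N m; "width": finger opening in m.
Only numpy, scipy, OpenCV 4.12 (cv2) and the standard library are available. Lean on these libraries where they do the work, as an engineer would, in place of code of your own. Each camera call takes 0.05 s, during which the arm holds its last target. There are 200 camera calls.

## Working session

There is one attempt and no reset: what is moved stays moved. The work goes in short steps, Python scripts to look and compute and a tool call to move; the robot and the scene stay as the last step left them, time stands still between calls to the robot, and variables do not carry over. Pictures are saved under pics/ and viewed, about 8 in all and at most 12, crops included, and the job is handed in when it is done.

Besides the shell and the picture viewer there is one more tool, called in YAML: its name, and indented under it one key for each argument. send_rows: Moves the arm, as the interface text tells. Its arguments: {"type":"object","properties":{"increments":{"type":"array"},"grip_force":{"type":"number"}},"required":["increments"]}

```bash
mkdir -p pics; ls
python3 - <<'E'
from cell import ctrl
import cv2,numpy as np
s=ctrl.sense();print(s)
for n in("side","top"):
    p,d=ctrl.get_image(n);c=ctrl.calibration(n);print(n,c)
    np.savez(f"pics/{n}0.npz",p=p,d=d)
    cv2.imwrite(f"pics/{n}0.png",p[:,:,::-1])
E
```

```text
pics
{'t': 0.0, 'qpos': array([ 1.20508369,  0.32180649, -0.07010991,  1.45169596,  0.02258892,
        1.37081483, -0.05692247]), 'qd': array([-1.33694055e-03, -1.48919354e-04,  3.46510138e-04, -4.19721975e-04,
       -1.67437147e-03, -9.75800026e-05,  1.16619196e-03]), 'tau': array([ 6.20883748e-04, -4.93581998e+01, -3.81790772e-01, -3.14328218e+01,
        1.29983464e-02,  1.15037832e-02, -1.90205918e-05]), 'position': array([ 0.2408891 , -0.60347989,  0.40362358]), 'ee_rot': array([ 3.14151056e+00,  1.93552981e-03, -1.19095351e+00]), 'wrist_force': array([-0.48432967,  0.37945264, -0.01531145]), 'ft_torque': array([-0.02688424,  0.00544435, -0.01851323]), 'width': 0.0852217661738511}
side {'camera_matrix': array([[405.66111278,   0.        , 315.19265926],
       [  0.        , 405.66111278, 195.96629359],
       [  0.        ,   0.        ,   1.        ]]), 'rvec': array([ 0.67030933, -2.58900932,  1.18947711]), 'tvec': array([0.50574189, 0.24978479, 0.69527272])}
top {'camera_matrix': array([[493.95398919,   0.        , 319.08428577],
       [  0.        , 493.95398919, 197.1433128 ],
       [  0.        ,   0.        ,   1.        ]]), 'rvec': array([ 2.17746029, -2.21846297,  0.01295745]), 'tvec': array([8.83896787e-04, 5.82158040e-01, 1.09469621e+00])}
```

View pics/top0.png

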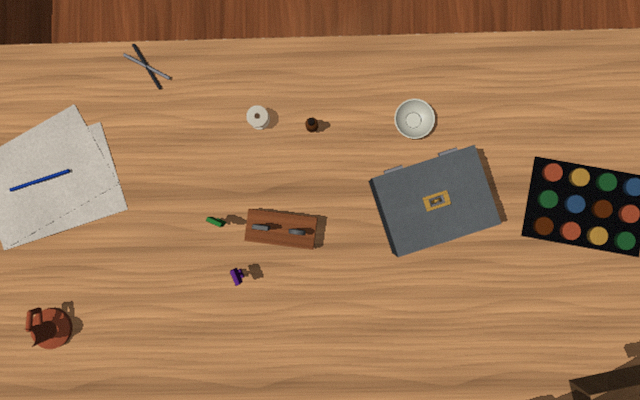

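View pics/side0.png

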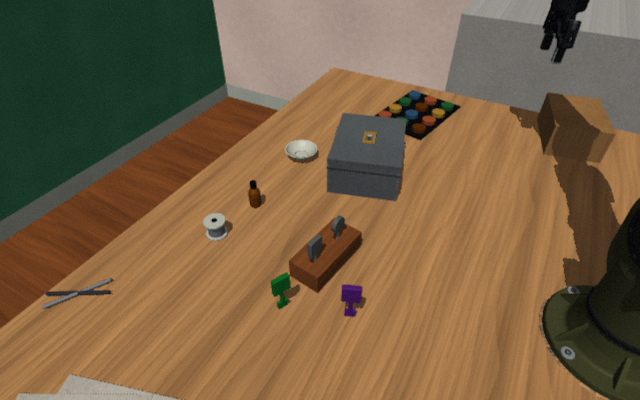

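The top view has the stand at about (283,229), with grey bows at (260,227) and (297,231). The box is at (436,201) with a brass frame. In the side view the bows are at (315,247) and (338,228). The green look-alike at (215,221) and the purple one at (237,276) are to be left alone. Next I'll enlarge the two grey candidates.

```bash
cat > h.py <<'E'
import numpy as np,cv2
from cell import ctrl
def cal(n):
    c=ctrl.calibration(n);return c["camera_matrix"],cv2.Rodrigues(c["rvec"])[0],np.array(c["tvec"]).ravel()
def cloud(n,d):
    K,R,t=cal(n);v,u=np.mgrid[:400,:640]
    c=np.stack([(u-K[0,2])/K[0,0]*d,(v-K[1,2])/K[1,1]*d,d],-1);return (c-t)@R
def atz(n,uv,z):
    K,R,t=cal(n);r=R.T@np.linalg.inv(K)@[*uv,1];o=-R.T@t;return o+r*(z-o[2])/r[2]
def proj(n,P):
    K,R,t=cal(n);q=(K@(R@np.atleast_2d(P).T+t[:,None])).T;return q[:,:2]/q[:,2:]
E
python3 - <<'E'
from h import *
S=np.load("pics/side0.npz");T=np.load("pics/top0.npz")
a=cv2.resize(S["p"][210:295,270:370],(470,400),interpolation=cv2.INTER_CUBIC)
b=cv2.resize(T["p"][205:255,240:325],(680,400),interpolation=cv2.INTER_CUBIC)[:, :]
b=cv2.resize(b,(470,276));a=cv2.resize(a,(470,400))
c=cv2.resize(T["p"][180:222,405:470],(320,207),interpolation=cv2.INTER_CUBIC);
e=cv2.resize(S["p"][120:155,340:400],(320,187),interpolation=cv2.INTER_CUBIC)
r=np.zeros((600,800,3),np.uint8);r[:324,:470]=a[:324];r[324:,:470]=b;r[:207,475:795]=c;r[210:397,475:795]=e
cv2.imwrite("pics/crop1.png",r[:,:,::-1])
for n,D in(("top",T),("side",S)):
    P=cloud(n,D["d"]);
    for nm,zl,zh,box in(("lid",.085,.115,(.5,.9,-.45,-.1)),("stand",.04,.05,(.4,.8,0,.3)),("bows",.056,.11,(.4,.8,0,.3))):
        m=(P[...,2]>zl)&(P[...,2]<zh)&(P[...,0]>box[0])&(P[...,0]<box[1])&(P[...,1]>box[2])&(P[...,1]<box[3])
        k,l,st,ce=cv2.connectedComponentsWithStats(m.astype(np.uint8))
        for i in range(1,k):
            if st[i,4]<12: continue
            q=P[l==i];rc=cv2.minAreaRect(q[:,:2].astype(np.float32))
            print(n,nm,st[i,4],ce[i].round(1),q.mean(0).round(4),"zmax",np.percentile(q[:,2],[50,95]).round(4),np.round(rc[0],4),np.round(rc[1],4),rc[2])
E
```

```text
top lid 8100 [438.2 196.3] [ 0.5766 -0.2544  0.1002] zmax [0.1003 0.1033] [ 0.5675 -0.2512] [0.1702 0.2214] 16.993000030517578
top stand 131 [256.9 115.3] [0.7623 0.1218 0.0414] zmax [0.0413 0.0431] [0.7608 0.1217] [0.0409 0.0433] 44.0162353515625
top stand 31 [308.5 125. ] [0.738  0.0096 0.0448] zmax [0.0446 0.049 ] [0.7399 0.0099] [0.0246 0.012 ] 18.85995864868164
top stand 2004 [280.6 229. ] [0.5138 0.0738 0.0448] zmax [0.0448 0.0481] [0.5138 0.074 ] [0.1502 0.0701] 81.68113708496094
top bows 34 [310.3 121.5] [0.7412 0.0047 0.0687] zmax [0.0692 0.0726] [0.7418 0.0053] [0.0087 0.0143] 88.08473205566406
top bows 103 [215.1 221.6] [0.5329 0.2077 0.079 ] zmax [0.0821 0.0856] [0.5325 0.2093] [0.0341 0.0103] 64.12261962890625
top bows 97 [260.9 227.2] [0.5198 0.11   0.0903] zmax [0.0939 0.0969] [0.5194 0.1114] [0.0345 0.0099] 81.47340393066406
top bows 90 [296.9 231.8] [0.5089 0.0359 0.0873] zmax [0.0889 0.0936] [0.5085 0.0363] [0.0344 0.01  ] 82.02342987060547
top bows 119 [235.8 276.9] [0.4166 0.1657 0.0784] zmax [0.0819 0.0857] [0.4159 0.1669] [0.0336 0.0105] 22.393457412719727
side 
[... 524 characters left out ...]
.414  0.1729 0.0457] zmax [0.0473 0.049 ] [0.4147 0.1733] [0.0109 0.0022] 30.41560173034668
side bows 49 [252.9 183.9] [0.737  0.0069 0.0657] zmax [0.0661 0.071 ] [0.738 0.006] [0.0112 0.014 ] 80.45626068115234
side bows 169 [337.8 223.5] [0.5039 0.0423 0.0806] zmax [0.0824 0.0931] [0.5056 0.0393] [0.0356 0.0112] 82.80668640136719
side bows 244 [314.5 245.5] [0.5148 0.1171 0.0822] zmax [0.0838 0.0962] [0.5159 0.114 ] [0.0357 0.011 ] 83.08238983154297
side bows 269 [280.3 282. ] [0.5283 0.214  0.075 ] zmax [0.0771 0.085 ] [0.5297 0.2122] [0.0337 0.011 ] 63.297855377197266
side bows 260 [350.5 291.3] [0.4141 0.1726 0.0749] zmax [0.0774 0.0855] [0.4141 0.1702] [0.0319 0.0117] 22.088048934936523
```

View pics/crop1.png

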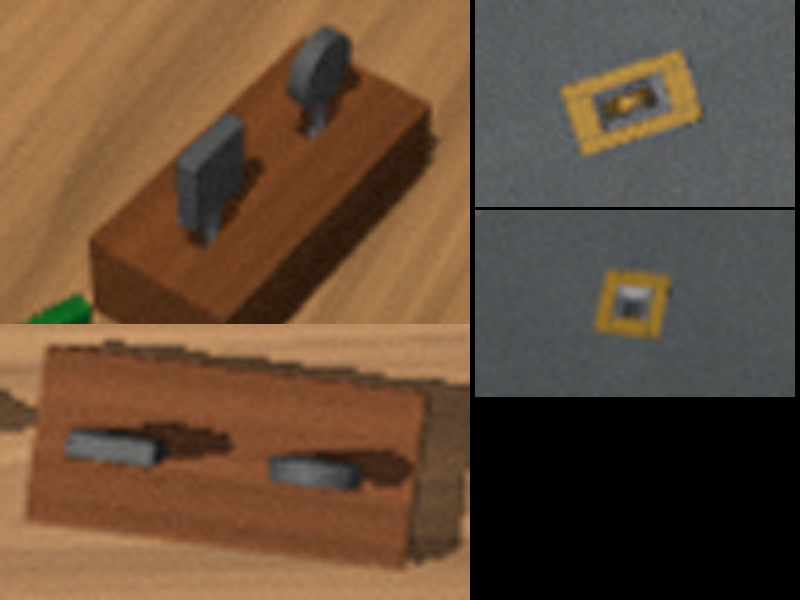

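The rectangular bow is at top (261,227) and side (315,247), in the +y socket, with flat straight edges. The bow at top (297,232) and side (338,223) is the round disc. Green (215,221) and purple (237,276) have the wrong colour. Target: (261,227). Next I'll measure the brass frame in both views and compute the first move.

```bash
cat >> h.py <<'E'
from scipy.spatial.transform import Rotation as Ro
def go(xyz,yaw):
    s=ctrl.sense();R=Ro.from_euler("xyz",s["ee_rot"]);G=Ro.from_euler("xyz",[np.pi,0,yaw])
    print("trans",R.inv().apply(np.array(xyz)-s["position"]).round(4),"rot",(R.inv()*G).as_rotvec().round(4))
def state():
    s=ctrl.sense();print({k:np.round(s[k],4).tolist() for k in("t","qpos","position","ee_rot","wrist_force","ft_torque","width")})
def brass(n,p):
    h=cv2.cvtColor(p,cv2.COLOR_RGB2HSV);m=cv2.inRange(h,(15,110,90),(32,255,255))
    lo=np.zeros_like(m)
    a=(slice(180,222),slice(405,470)) if n=="top" else (slice(125,150),slice(350,390))
    lo[a]=m[a];uv=np.argwhere(lo)[:,::-1]
    w=np.array([atz(n,q,.1)[:2] for q in uv]).astype(np.float32)
    return cv2.minAreaRect(w)
E
python3 - <<'E'
from h import *
for n in("top","side"): print(n,brass(n,np.load(f"pics/{n}0.npz")["p"]))
a=np.radians(-8.35)
go([.518,.1123,.30],a); go([.518,.1123,.232],a)
E
```

```text
top ((0.5682460069656372, -0.2504996955394745), (0.028957074508070946, 0.052125733345746994), 17.38808822631836)
side ((0.5651786923408508, -0.2507239580154419), (0.029565613716840744, 0.05444193258881569), 16.483741760253906)
trans [-0.5619 -0.5228  0.1047] rot [-8.0000e-04  1.6000e-03 -1.0452e+00]
trans [-0.5617 -0.5228  0.1727] rot [-8.0000e-04  1.6000e-03 -1.0452e+00]
```

send_rows:
  increments:
    - {"rot": [0, 0, -0.15], "translation": [-0.022, -0.045, 0], "claw": 0}
    - {"rot": [0, 0, -0.3], "translation": [-0.044, -0.09, 0], "claw": 0}
    - {"rot": [0, 0, -0.45], "translation": [-0.066, -0.134, 0], "claw": 0}
    - {"rot": [0, 0, -0.6], "translation": [-0.088, -0.178, 0], "claw": 0}
    - {"rot": [0, 0, -0.75], "translation": [-0.11, -0.222, 0], "claw": 0}
  grip_force: 80

```text
t: 0.6
position: [0.4072, -0.4173, 0.4036]
ee_rot: [-3.14, 0.002, -0.435]
wrist_force: [0.7, -1.1, 0.4]
width: 0.0854
```

Run:
```python
from h import *
state()
a=np.radians(-8.35)
go([.56,-.2,.36],a); go([.518,.1123,.30],a)
```

```text
{'t': 0.6, 'qpos': [1.0121, 0.195, -0.2973, 1.6161, 0.0577, 1.3413, 0.2719], 'position': [0.4072, -0.4173, 0.4036], 'ee_rot': [-3.1404, 0.0018, -0.435], 'wrist_force': [0.6684, -1.139, 0.3581], 'ft_torque': [-0.0181, -0.109, -0.0064], 'width': 0.0854}
trans [ 0.0471 -0.2614  0.0438] rot [-0.0014  0.0016 -0.2892]
trans [-0.1225 -0.5268  0.1044] rot [-0.0014  0.0016 -0.2892]
```

send_rows:
  increments:
    - {"rot": [0, 0, -0.06], "translation": [0.006, -0.048, 0.01], "claw": 0}
    - {"rot": [0, 0, -0.12], "translation": [0.01, -0.096, 0.02], "claw": 0}
    - {"rot": [0, 0, -0.18], "translation": [0.01, -0.144, 0.03], "claw": 0}
    - {"rot": [0, 0, -0.24], "translation": [0.005, -0.192, 0.04], "claw": 0}
    - {"rot": [0, 0, -0.289], "translation": [-0.005, -0.24, 0.05], "claw": 0}

```text
t: 1.1
position: [0.5042, -0.1956, 0.3531]
ee_rot: [-3.14, 0.001, -0.144]
wrist_force: [1.3, -0.1, -0.1]
width: 0.0857
```

Run:
```python
from h import *
state()
a=np.radians(-8.35)
go([.518,.1123,.30],a)
```

```text
{'t': 1.1, 'qpos': [0.7727, 0.1531, -0.4917, 1.7772, 0.0746, 1.2318, 0.1173], 'position': [0.5042, -0.1956, 0.3531], 'ee_rot': [-3.1397, 0.0015, -0.1436], 'wrist_force': [1.2796, -0.0859, -0.1482], 'ft_torque': [0.0194, -0.0231, 0.0499], 'width': 0.0857}
trans [-0.0303 -0.3066  0.0537] rot [-0.0019  0.0015  0.0021]
```

send_rows:
  increments:
    - {"rot": [0, 0, 0], "translation": [-0.005, -0.048, 0.01], "claw": 0}
    - {"rot": [0, 0, 0], "translation": [-0.01, -0.096, 0.02], "claw": 0}
    - {"rot": [0, 0, 0], "translation": [-0.015, -0.144, 0.03], "claw": 0}
    - {"rot": [0, 0, 0], "translation": [-0.02, -0.192, 0.04], "claw": 0}
    - {"rot": [-0.002, 0.0015, 0.002], "translation": [-0.025, -0.24, 0.05], "claw": 0}

```text
t: 1.6
position: [0.5132, 0.0474, 0.3031]
ee_rot: [3.141, -0.0, -0.146]
wrist_force: [1.1, 0.6, 0.5]
width: 0.0854
```

Run:
```python
from h import *
state()
a=np.radians(-8.35)
go([.518,.1123,.30],a)
go([.518,.1123,.232],a)
```

```text
{'t': 1.6, 'qpos': [0.4867, 0.1648, -0.6791, 1.8883, 0.115, 1.1272, -0.3813], 'position': [0.5132, 0.0474, 0.3031], 'ee_rot': [3.141, -0.0002, -0.146], 'wrist_force': [1.0711, 0.6048, 0.5336], 'ft_torque': [0.0232, -0.0228, -0.0183], 'width': 0.0854}
trans [-0.0047 -0.0649  0.0031] rot [ 0.0006 -0.0002 -0.0003]
trans [-0.0047 -0.0649  0.0711] rot [ 0.0006 -0.0002 -0.0003]
```

send_rows:
  increments:
    - {"rot": [0, 0, 0], "translation": [-0.003, -0.04, 0.003], "claw": 0}
    - {"rot": [0, 0, 0], "translation": [-0.005, -0.065, 0.01], "claw": 0}
    - {"rot": [0, 0, 0], "translation": [-0.005, -0.065, 0.035], "claw": 0}
    - {"rot": [0, 0, 0], "translation": [-0.005, -0.065, 0.06], "claw": 0}
    - {"rot": [0, 0, 0], "translation": [-0.005, -0.065, 0.071], "claw": 0}

```text
t: 2.1
position: [0.5166, 0.1122, 0.2296]
ee_rot: [3.14, 0.004, -0.145]
wrist_force: [-1.1, 0.4, 0.0]
width: 0.0854
```

Run:
```python
from h import *
state()
a=np.radians(-8.35)
go([.518,.1123,.232],a)
p,d=ctrl.get_image("side");t,d2=ctrl.get_image("top")
r=np.vstack([cv2.resize(x,(600,300),interpolation=cv2.INTER_CUBIC) for x in(p[190:290,240:440],t[180:280,180:380])])
cv2.imwrite("pics/g1.png",r[:,:,::-1])
```

```text
{'t': 2.1, 'qpos': [0.3552, 0.3012, -0.6971, 1.9218, 0.2277, 1.0021, -0.5897], 'position': [0.5166, 0.1122, 0.2296], 'ee_rot': [3.14, 0.0038, -0.1454], 'wrist_force': [-1.0995, 0.4109, 0.0271], 'ft_torque': [0.0546, 0.0789, 0.0262], 'width': 0.0854}
trans [ 0.0014 -0.0003 -0.0024] rot [0.0016 0.0038 0.0003]
```

View pics/g1.png

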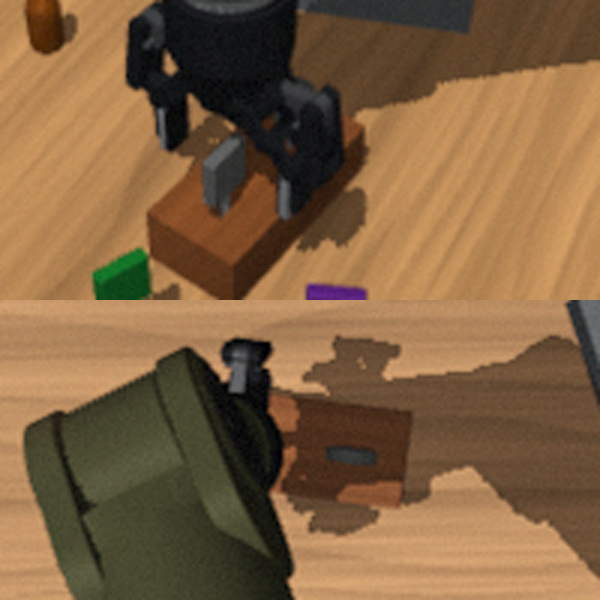

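The rectangular key stands between the open fingers: bow at crop (225,170), finger pads at about (172,130) and (290,190). The round key is clear at crop (350,455). I'll close the gripper.

send_rows:
  increments:
    - {"rot": [0.001, 0.004, 0], "translation": [0.0015, 0, -0.0025], "claw": 120}
    - {"rot": [0.001, 0.004, 0], "translation": [0.0015, 0, -0.0025], "claw": 160}
    - {"rot": [0.001, 0.004, 0], "translation": [0.0015, 0, -0.0025], "claw": 255}
    - {"rot": [0.001, 0.004, 0], "translation": [0.0015, 0, -0.0025], "claw": 255}
    - {"rot": [0.001, 0.004, 0], "translation": [0.0015, 0, -0.0025], "claw": 255}
  grip_force: 25

```text
t: 2.7
position: [0.5185, 0.1117, 0.2333]
ee_rot: [3.141, -0.001, -0.146]
wrist_force: [0.1, 0.3, 1.0]
width: 0.0125
```

send_rows:
  increments:
    - {"rot": [0, 0, 0], "translation": [0, 0, 0], "claw": 255}
    - {"rot": [0, 0, 0], "translation": [0, 0, 0], "claw": 255}
    - {"rot": [0, 0, 0], "translation": [0, 0, 0], "claw": 255}

```text
t: 3.0
position: [0.5185, 0.1117, 0.2333]
ee_rot: [3.141, -0.001, -0.146]
wrist_force: [-0.9, -0.3, 0.5]
width: 0.01
```

Run:
```python
from h import *
state()
```

```text
{'t': 3.0, 'qpos': [0.3575, 0.2975, -0.6977, 1.9171, 0.2261, 1.0046, -0.5872], 'position': [0.5185, 0.1117, 0.2333], 'ee_rot': [3.1412, -0.0012, -0.1464], 'wrist_force': [-0.9299, -0.2934, 0.4984], 'ft_torque': [-0.0159, 0.0437, -0.0031], 'width': 0.01}
```

send_rows:
  increments:
    - {"rot": [0, 0, 0], "translation": [0, 0, 0], "claw": 255}
    - {"rot": [0, 0, 0], "translation": [0, 0, -0.015], "claw": 255}
    - {"rot": [0, 0, 0], "translation": [0, 0, -0.035], "claw": 255}
    - {"rot": [0, 0, 0], "translation": [0, 0, -0.065], "claw": 255}
    - {"rot": [0, 0, 0], "translation": [0, 0, -0.105], "claw": 255}
  grip_force: 90

```text
t: 3.5
position: [0.5176, 0.1117, 0.3389]
ee_rot: [3.141, 0.002, -0.146]
wrist_force: [-0.4, 0.6, -0.3]
width: 0.0087
```

send_rows:
  increments:
    - {"rot": [0, 0, 0], "translation": [0, 0, -0.025], "claw": 255}
    - {"rot": [0, 0, 0], "translation": [0, 0, -0.025], "claw": 255}

```text
t: 3.7
position: [0.5187, 0.1127, 0.3691]
ee_rot: [-3.141, -0.006, -0.145]
wrist_force: [0.6, 0.4, 0.1]
width: 0.0088
```

Run:
```python
from h import *
state()
go([.5667,-.2506,.352],np.radians(17))
p,d=ctrl.get_image("side")
cv2.imwrite("pics/g2.png",cv2.resize(p[140:290,220:440],(660,450),interpolation=cv2.INTER_CUBIC)[:,:,::-1])
```

```text
{'t': 3.7, 'qpos': [0.4154, 0.1405, -0.732, 1.7764, 0.1005, 1.256, -0.4878], 'position': [0.5187, 0.1127, 0.3691], 'ee_rot': [-3.1407, -0.006, -0.1455], 'wrist_force': [0.6125, 0.4104, 0.0671], 'ft_torque': [-0.0271, -0.0247, -0.0247], 'width': 0.0088}
trans [0.1001 0.3525 0.0174] rot [ 4.000e-04 -6.100e-03 -4.422e-01]
```

View pics/g2.png

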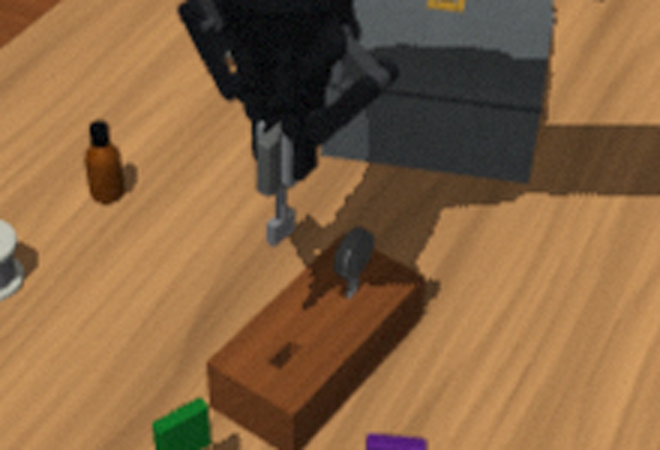

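The key is lifted and upright, with its tip at crop (281,238). The round key stays in the stand at (353,255). Next I'll carry the key to the box.

send_rows:
  increments:
    - {"rot": [0, 0, -0.05], "translation": [0.01, 0.035, 0], "claw": 255}
    - {"rot": [0, 0, -0.1], "translation": [0.022, 0.08, 0], "claw": 255}
    - {"rot": [0, 0, -0.16], "translation": [0.035, 0.125, 0], "claw": 255}
    - {"rot": [0, 0, -0.22], "translation": [0.048, 0.17, 0], "claw": 255}
    - {"rot": [0, 0, -0.28], "translation": [0.061, 0.215, 0], "claw": 255}

```text
t: 4.25
position: [0.5466, -0.111, 0.3658]
ee_rot: [3.142, -0.0, 0.137]
wrist_force: [0.4, -0.4, -0.2]
width: 0.0091
```

Run:
```python
from h import *
state()
go([.5667,-.2506,.352],np.radians(17))
```

```text
{'t': 4.25, 'qpos': [0.6798, 0.1918, -0.589, 1.7199, 0.1113, 1.263, 0.2026], 'position': [0.5466, -0.111, 0.3658], 'ee_rot': [3.1416, -0.0005, 0.1371], 'wrist_force': [0.3649, -0.3691, -0.2046], 'ft_torque': [0.0255, -0.0312, 0.0251], 'width': 0.0091}
trans [0.0009 0.141  0.0138] rot [ 1.000e-04 -5.000e-04 -1.596e-01]
```

send_rows:
  increments:
    - {"rot": [0, 0, -0.05], "translation": [0, 0.04, 0.0], "claw": 255}
    - {"rot": [0, 0, -0.1], "translation": [0, 0.085, 0.005], "claw": 255}
    - {"rot": [0, 0, -0.16], "translation": [0.001, 0.125, 0.01], "claw": 255}
    - {"rot": [0, 0, -0.16], "translation": [0.001, 0.141, 0.014], "claw": 255}
    - {"rot": [0, 0, -0.16], "translation": [0.001, 0.141, 0.014], "claw": 255}

```text
t: 4.75
position: [0.5657, -0.2536, 0.3495]
ee_rot: [-3.139, 0.003, 0.292]
wrist_force: [-0.7, 0.4, -0.6]
width: 0.009
```

Run:
```python
from h import *
state()
go([.5667,-.2506,.352],np.radians(17))
p,d=ctrl.get_image("side");t,d2=ctrl.get_image("top");np.savez("pics/b1.npz",p=p,d=d,t=t,d2=d2)
r=np.vstack([cv2.resize(x,(600,300),interpolation=cv2.INTER_CUBIC) for x in(p[90:170,300:460],t[150:250,340:540])])
cv2.imwrite("pics/b1.png",r[:,:,::-1])
```

```text
{'t': 4.75, 'qpos': [0.7993, 0.3338, -0.5181, 1.5868, 0.1702, 1.2699, 0.5454], 'position': [0.5657, -0.2536, 0.3495], 'ee_rot': [-3.1392, 0.0026, 0.2916], 'wrist_force': [-0.7415, 0.4214, -0.5572], 'ft_torque': [-0.0354, -0.0073, 0.023], 'width': 0.009}
trans [ 0.0018 -0.0026 -0.0025] rot [-0.0024  0.0026 -0.0051]
```

View pics/b1.png

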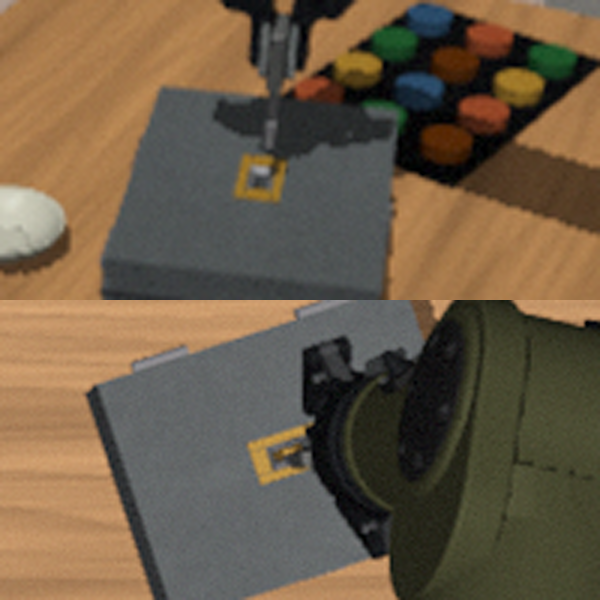

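The side crop shows the key tip at (269,150), just behind and above the keyhole at (261,178). The bit is in line with the slot. Now I'll compare the tip's pixel with the prediction.

Run:
```python
from h import *
s=ctrl.sense()
for dz in(.219,.2225,.226):
  print(dz,proj("side",[[.5657,-.2536,.3495-dz],[.5187,.1127,.3691-dz]]).round(1))
  print(atz("side",(371.7,130),.3495-dz).round(4), atz("side",(313.7,219.3),.3691-dz).round(4))
print("measured",(371.7,130),(313.7,219.3), "hole", proj("side",[[.5667,-.2506,.1]]),proj("top",[[.5667,-.2506,.1]]))
b=np.load("pics/b1.npz");print(brass("side",b["p"]))
# key cloud in side depth
P=cloud("side",b["d"]);m=(abs(P[...,0]-.566)<.03)&(abs(P[...,1]+.252)<.03)&(P[...,2]>.11)&(P[...,2]<.172)
q=P[m]
for z in np.arange(.112,.172,.006):
    k=q[abs(q[:,2]-z)<.003]
    if len(k):print(z.round(3),len(k),k.mean(0).round(4),k.min(0).round(4),k.max(0).round(4))
c=-cal("side")[1].T@cal("side")[2];print(c)
```

```text
0.219 [[370.4 125.6]
 [313.6 217. ]]
[ 0.555  -0.2365  0.1305] [0.5157 0.1177 0.1501]
0.2225 [[370.3 126.9]
 [313.6 218.5]]
[ 0.557 -0.242  0.127] [0.5175 0.1145 0.1466]
0.226 [[370.2 128.1]
 [313.6 219.9]]
[ 0.559  -0.2474  0.1235] [0.5193 0.1113 0.1431]
measured (371.7, 130) (313.7, 219.3) hole [[368.52980392 136.81168538]] [[436.40588127 201.14206964]]
((0.5654805302619934, -0.25174403190612793), (0.029565613716840744, 0.05553693324327469), 16.483741760253906)
0.13 2 [ 0.5591 -0.2449  0.1304] [ 0.5576 -0.2458  0.1295] [ 0.5607 -0.2441  0.1313]
0.136 5 [ 0.5583 -0.2436  0.1358] [ 0.5567 -0.2473  0.1331] [ 0.5604 -0.2406  0.1382]
0.142 9 [ 0.559  -0.2465  0.1419] [ 0.555  -0.2647  0.139 ] [ 0.562  -0.2412  0.1449]
0.148 10 [ 0.5601 -0.2484  0.147 ] [ 0.5564 -0.2547  0.1452] [ 0.5638 -0.2429  0.1502]
0.154 6 [ 0.5598 -0.2502  0.1544] [ 0.5579 -0.2544  0.1521] [ 0.5618 -0.248   0.1562]
0.16 7 [ 0.5606 -0.2501  0.1601] [ 0.5587 -0.2531  0.1571] [ 0.5629 -0.2478  0.1628]
0.166 4 [ 0.5601 -0.2487  0.1656] [ 0.5584 -0.2506  0.1644] [ 0.5624 -0.2475  0.1663]
[0.26120397 0.56419321 0.64422819]
```

send_rows:
  increments:
    - {"rot": [-0.002, 0.003, -0.004], "translation": [0.002, -0.002, 0.004], "claw": 255}
    - {"rot": [-0.002, 0.003, -0.004], "translation": [0.003, -0.002, 0.009], "claw": 255}
    - {"rot": [-0.002, 0.003, -0.004], "translation": [0.003, -0.002, 0.0145], "claw": 255}
    - {"rot": [-0.002, 0.003, -0.004], "translation": [0.003, -0.002, 0.0145], "claw": 255}

```text
t: 5.25
position: [0.5688, -0.2452, 0.3355]
ee_rot: [-3.14, -0.001, 0.303]
wrist_force: [0.6, -0.4, -1.2]
width: 0.0087
```

Run:
```python
from h import *
state()
go([.5667,-.2506,.335],np.radians(17))
p,d=ctrl.get_image("side");t,d2=ctrl.get_image("top");np.savez("pics/b2.npz",p=p,d=d,t=t,d2=d2)
r=np.hstack([cv2.resize(x,(400,400),interpolation=cv2.INTER_CUBIC) for x in(p[110:150,350:390],t[180:220,410:450])])
cv2.imwrite("pics/b2.png",r[:,:,::-1])
s=ctrl.sense();x,y,z=s["position"]
print(proj("side",[[x,y,z-.2225],[x,y,z-.18],[.5667,-.2506,.1]]))
```

```text
{'t': 5.25, 'qpos': [0.7894, 0.3426, -0.5225, 1.606, 0.1758, 1.2403, 0.5382], 'position': [0.5688, -0.2452, 0.3355], 'ee_rot': [-3.1399, -0.0015, 0.3033], 'wrist_force': [0.5961, -0.406, -1.2202], 'ft_torque': [0.0191, -0.0251, 0.005], 'width': 0.0087}
trans [-0.0037  0.0046  0.0005] rot [-0.0017 -0.0015  0.0065]
[[367.34451545 132.67504056]
 [368.75566998 117.34337965]
 [368.52980392 136.81168538]]
```

View pics/b2.png

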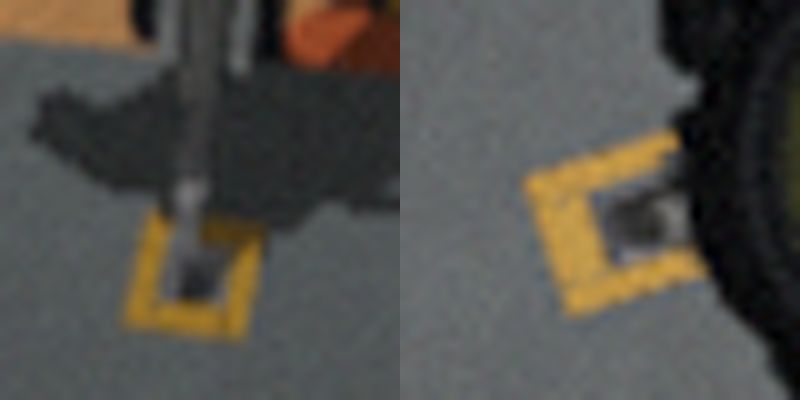

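send_rows:
  increments:
    - {"rot": [0, 0, 0], "translation": [0, 0, 0], "claw": 255}
    - {"rot": [0, 0, 0], "translation": [0, 0, 0], "claw": 255}

```text
t: 5.55
position: [0.5691, -0.2459, 0.3366]
ee_rot: [-3.141, -0.003, 0.302]
wrist_force: [0.4, -0.9, -1.4]
width: 0.0089
```

Run:
```python
from h import *
state()
go([.5667,-.2506,.335],np.radians(17))
p,d=ctrl.get_image("side")
state()
```

```text
{'t': 5.55, 'qpos': [0.7902, 0.3422, -0.5223, 1.6043, 0.1758, 1.2408, 0.5382], 'position': [0.5691, -0.2459, 0.3366], 'ee_rot': [-3.141, -0.0027, 0.3022], 'wrist_force': [0.4279, -0.9124, -1.379], 'ft_torque': [0.0369, -0.0333, -0.0001], 'width': 0.0089}
trans [-0.0037  0.0038  0.0016] rot [-0.0006 -0.0027  0.0055]
{'t': 5.6, 'qpos': [0.7902, 0.3422, -0.5224, 1.6043, 0.1758, 1.2407, 0.5383], 'position': [0.5691, -0.2459, 0.3366], 'ee_rot': [-3.141, -0.0027, 0.3022], 'wrist_force': [0.0366, 0.1765, -1.1161], 'ft_torque': [0.04, -0.0192, -0.0464], 'width': 0.0094}
```

send_rows:
  increments:
    - {"rot": [0, -0.002, 0.005], "translation": [-0.003, 0.004, 0.0], "claw": 255}
    - {"rot": [0, -0.002, 0.005], "translation": [-0.003, 0.004, 0.002], "claw": 255}
    - {"rot": [0, -0.002, 0.005], "translation": [-0.003, 0.004, 0.008], "claw": 255}
    - {"rot": [0, -0.002, 0.005], "translation": [-0.003, 0.004, 0.014], "claw": 255}
    - {"rot": [0, -0.002, 0.005], "translation": [-0.003, 0.004, 0.014], "claw": 255}

```text
t: 6.1
position: [0.5669, -0.2504, 0.321]
ee_rot: [-3.139, 0.001, 0.297]
wrist_force: [-1.1, 0.6, -0.3]
width: 0.0088
```

Run:
```python
from h import *
state()
go([.5672,-.2505,.314],np.radians(17))
```

```text
{'t': 6.1, 'qpos': [0.7927, 0.3553, -0.5167, 1.6201, 0.1828, 1.2171, 0.5363], 'position': [0.5669, -0.2504, 0.321], 'ee_rot': [-3.1392, 0.0011, 0.2973], 'wrist_force': [-1.1085, 0.5873, -0.3497], 'ft_torque': [0.0034, -0.0346, -0.0124], 'width': 0.0088}
trans [0.0002 0.0002 0.007 ] rot [-0.0024  0.0011  0.0006]
```

send_rows:
  increments:
    - {"rot": [-0.002, 0.001, 0], "translation": [0, 0, 0.003], "claw": 255}
    - {"rot": [-0.002, 0.001, 0], "translation": [0, 0, 0.006], "claw": 255}
    - {"rot": [-0.002, 0.001, 0], "translation": [0, 0, 0.008], "claw": 255}

```text
t: 6.4
position: [0.5669, -0.2504, 0.3127]
ee_rot: [-3.141, 0.0, 0.297]
wrist_force: [0.5, -0.5, -0.9]
width: 0.009
```

Run:
```python
from h import *
state()
```

```text
{'t': 6.4, 'qpos': [0.7913, 0.3614, -0.5152, 1.63, 0.1877, 1.2002, 0.5329], 'position': [0.5669, -0.2504, 0.3127], 'ee_rot': [-3.1412, 0.0002, 0.2974], 'wrist_force': [0.48, -0.5404, -0.8766], 'ft_torque': [-0.0522, -0.0051, -0.0401], 'width': 0.009}
```

send_rows:
  increments:
    - {"rot": [0, 0, 0], "translation": [0, 0, 0.002], "claw": 255}
    - {"rot": [0, 0, 0], "translation": [0, 0, 0.004], "claw": 255}
    - {"rot": [0, 0, 0], "translation": [0, 0, 0.006], "claw": 255}
    - {"rot": [0, 0, 0], "translation": [0, 0, 0.007], "claw": 255}

```text
t: 6.8
position: [0.567, -0.2503, 0.3056]
ee_rot: [-3.141, -0.0, 0.297]
wrist_force: [0.3, 0.0, 0.7]
width: 0.0088
```

Run:
```python
from h import *
state()
```

```text
{'t': 6.8, 'qpos': [0.79, 0.3676, -0.5139, 1.6373, 0.1913, 1.1871, 0.5303], 'position': [0.567, -0.2503, 0.3056], 'ee_rot': [-3.1413, -0.0002, 0.2974], 'wrist_force': [0.3338, 0.03, 0.741], 'ft_torque': [0.0431, -0.1715, -0.0801], 'width': 0.0088}
```

send_rows:
  increments:
    - {"rot": [0, 0, 0.03], "translation": [0, 0, 0.002], "claw": 255}
    - {"rot": [0, 0, -0.03], "translation": [0, 0, 0.003], "claw": 255}
    - {"rot": [0, 0, 0.03], "translation": [0, 0, 0.004], "claw": 255}
    - {"rot": [0, 0, -0.03], "translation": [0, 0, 0.005], "claw": 255}
    - {"rot": [0, 0, 0], "translation": [0, 0, 0.006], "claw": 255}

```text
t: 7.3
position: [0.5676, -0.2502, 0.3013]
ee_rot: [3.14, -0.002, 0.297]
wrist_force: [-0.6, 0.5, 5.4]
width: 0.009
```

Run:
```python
from h import *
state()
```

```text
{'t': 7.3, 'qpos': [0.7888, 0.3716, -0.5133, 1.6414, 0.1942, 1.1772, 0.5274], 'position': [0.5676, -0.2502, 0.3013], 'ee_rot': [3.1404, -0.002, 0.2971], 'wrist_force': [-0.588, 0.4773, 5.4465], 'ft_torque': [0.0456, 0.1715, 0.0562], 'width': 0.009}
```

send_rows:
  increments:
    - {"rot": [0, 0, 0.03], "translation": [0, 0, 0.003], "claw": 255}
    - {"rot": [0, 0, -0.03], "translation": [0, 0, 0.004], "claw": 255}
    - {"rot": [0, 0, 0.03], "translation": [0, 0, 0.005], "claw": 255}
    - {"rot": [0, 0, -0.03], "translation": [0, 0, 0.006], "claw": 255}
    - {"rot": [0, 0, 0], "translation": [0, 0, 0.007], "claw": 255}

```text
t: 7.8
position: [0.5679, -0.2504, 0.2959]
ee_rot: [3.139, -0.003, 0.296]
wrist_force: [-2.8, 1.2, 9.6]
width: 0.0087
```

Run:
```python
from h import *
state()
```

```text
{'t': 7.8, 'qpos': [0.7873, 0.3766, -0.5118, 1.6466, 0.1981, 1.1665, 0.5242], 'position': [0.5679, -0.2504, 0.2959], 'ee_rot': [3.1389, -0.0025, 0.2964], 'wrist_force': [-2.7774, 1.2134, 9.621], 'ft_torque': [0.1287, 0.7897, 0.1124], 'width': 0.0087}
```

send_rows:
  increments:
    - {"rot": [0.002, -0.002, 0.03], "translation": [0, 0, 0.004], "claw": 255}
    - {"rot": [0.002, -0.002, -0.03], "translation": [0, 0, 0.005], "claw": 255}
    - {"rot": [0.002, -0.002, 0.03], "translation": [0, 0, 0.006], "claw": 255}
    - {"rot": [0.002, -0.002, -0.03], "translation": [0, 0, 0.007], "claw": 255}
    - {"rot": [0.002, -0.002, 0], "translation": [0, 0, 0.008], "claw": 255}

```text
t: 8.3
position: [0.5683, -0.2511, 0.2892]
ee_rot: [3.138, -0.002, 0.294]
wrist_force: [-1.1, -1.5, 4.5]
width: 0.0091
```

Run:
```python
from h import *
state()
```

```text
{'t': 8.3, 'qpos': [0.7854, 0.384, -0.5093, 1.6514, 0.2027, 1.1554, 0.5194], 'position': [0.5683, -0.2511, 0.2892], 'ee_rot': [3.1385, -0.0018, 0.294], 'wrist_force': [-1.1079, -1.4904, 4.5157], 'ft_torque': [-0.2501, 0.1606, 0.0529], 'width': 0.0091}
```

send_rows:
  increments:
    - {"rot": [0.002, -0.002, 0.02], "translation": [0, 0, 0.002], "claw": 255}
    - {"rot": [0.002, -0.002, -0.02], "translation": [0, 0, 0.004], "claw": 255}
    - {"rot": [0.002, -0.002, 0], "translation": [0, 0, 0.006], "claw": 255}
    - {"rot": [0.002, -0.002, 0], "translation": [0, 0, 0.007], "claw": 255}
    - {"rot": [0.002, -0.002, 0], "translation": [0, 0, 0.007], "claw": 255}

```text
t: 8.8
position: [0.5688, -0.2512, 0.2859]
ee_rot: [3.138, -0.001, 0.29]
wrist_force: [-6.6, 1.6, 19.3]
width: 0.0087
```

Run:
```python
from h import *
state()
```

```text
{'t': 8.8, 'qpos': [0.7831, 0.3882, -0.5076, 1.6529, 0.2055, 1.151, 0.5138], 'position': [0.5688, -0.2512, 0.2859], 'ee_rot': [3.1383, -0.0006, 0.2905], 'wrist_force': [-6.6328, 1.6261, 19.315], 'ft_torque': [0.4215, 1.4867, 0.034], 'width': 0.0087}
```

The key is fully home: a firm stop with about 19 N at TCP z=0.286, and no slip indicated. I'll ease off sideways and start the clockwise turn (+ about tool z, which points down).

send_rows:
  increments:
    - {"rot": [0.002, 0, 0], "translation": [-0.001, 0, 0.003], "claw": 255}
    - {"rot": [0.002, 0, 0.1], "translation": [-0.001, 0, 0.003], "claw": 255}
    - {"rot": [0.002, 0, 0.2], "translation": [-0.001, 0, 0.003], "claw": 255}
    - {"rot": [0.002, 0, 0.3], "translation": [-0.001, 0, 0.003], "claw": 255}
    - {"rot": [0.002, 0, 0.4], "translation": [-0.001, 0, 0.003], "claw": 255}
  grip_force: 110

```text
t: 9.3
position: [0.5675, -0.2515, 0.286]
ee_rot: [3.139, -0.001, -0.117]
wrist_force: [-7.3, 2.4, 18.6]
width: 0.0085
```

Run:
```python
from h import *
state()
```

```text
{'t': 9.3, 'qpos': [0.7321, 0.3755, -0.4407, 1.6567, 0.1749, 1.1471, 0.1293], 'position': [0.5675, -0.2515, 0.286], 'ee_rot': [3.1393, -0.0006, -0.117], 'wrist_force': [-7.2577, 2.4469, 18.5702], 'ft_torque': [0.438, 1.9817, 0.1078], 'width': 0.0085}
```

send_rows:
  increments:
    - {"rot": [0.002, 0, 0.13], "translation": [-0.001, 0, 0.0025], "claw": 255}
    - {"rot": [0.002, 0, 0.26], "translation": [-0.001, 0, 0.0025], "claw": 255}
    - {"rot": [0.002, 0, 0.39], "translation": [-0.001, 0, 0.0025], "claw": 255}
    - {"rot": [0.002, 0, 0.52], "translation": [-0.001, 0, 0.0025], "claw": 255}
    - {"rot": [0.002, 0, 0.65], "translation": [-0.001, 0, 0.0025], "claw": 255}

```text
t: 9.8
position: [0.5659, -0.251, 0.286]
ee_rot: [3.14, 0.001, -0.775]
wrist_force: [-8.4, 2.7, 17.4]
width: 0.0087
```

Run:
```python
from h import *
state()
```

```text
{'t': 9.8, 'qpos': [0.6502, 0.359, -0.337, 1.6632, 0.1291, 1.1423, -0.4961], 'position': [0.5659, -0.251, 0.286], 'ee_rot': [3.1403, 0.0005, -0.7752], 'wrist_force': [-8.3974, 2.6578, 17.4453], 'ft_torque': [0.7107, 2.159, 0.1285], 'width': 0.0087}
```

send_rows:
  increments:
    - {"rot": [0, 0, 0.12], "translation": [0, 0, 0.0025], "claw": 255}
    - {"rot": [0, 0, 0.24], "translation": [0, 0, 0.0025], "claw": 255}
    - {"rot": [0, 0, 0.36], "translation": [0, 0, 0.0025], "claw": 255}
    - {"rot": [0, 0, 0.46], "translation": [0, 0, 0.0025], "claw": 255}
    - {"rot": [0, 0, 0.54], "translation": [0, 0, 0.0025], "claw": 255}

```text
t: 10.3
position: [0.5653, -0.2496, 0.286]
ee_rot: [3.138, 0.002, -1.321]
wrist_force: [-8.6, 6.5, 18.7]
width: 0.0089
```

Run:
```python
from h import *
state()
```

```text
{'t': 10.3, 'qpos': [0.5815, 0.3494, -0.2541, 1.6671, 0.095, 1.1416, -1.019], 'position': [0.5653, -0.2496, 0.286], 'ee_rot': [3.1378, 0.0023, -1.3212], 'wrist_force': [-8.6236, 6.5256, 18.68], 'ft_torque': [1.3756, 2.2155, 0.2832], 'width': 0.0089}
```

send_rows:
  increments:
    - {"rot": [0, 0, 0.05], "translation": [0, 0, 0.0025], "claw": 255}
    - {"rot": [0, 0, 0.1], "translation": [0, 0, 0.0025], "claw": 255}
    - {"rot": [0, 0, 0.1], "translation": [0, 0, 0.0025], "claw": 255}
    - {"rot": [0, 0, 0.1], "translation": [0, 0, 0.0025], "claw": 255}

```text
t: 10.7
position: [0.5653, -0.2487, 0.286]
ee_rot: [3.137, 0.002, -1.422]
wrist_force: [-6.0, 1.8, 14.9]
width: 0.0087
```

Run:
```python
from h import *
state()
```

```text
{'t': 10.7, 'qpos': [0.5681, 0.3476, -0.2393, 1.6682, 0.0894, 1.1415, -1.1171], 'position': [0.5653, -0.2487, 0.286], 'ee_rot': [3.1369, 0.0019, -1.422], 'wrist_force': [-6.0393, 1.7525, 14.9106], 'ft_torque': [0.6368, 1.4559, 0.6353], 'width': 0.0087}
```

The torque rose to 0.64 N m against a 0.11 N m spring, so the key is on its stop. One picture and a still check before hand-in.

Run:
```python
from h import *
p,d=ctrl.get_image("side");state();t,_=ctrl.get_image("top");state()
r=np.vstack([cv2.resize(p[95:275,190:430],(480,360),interpolation=cv2.INTER_CUBIC),cv2.resize(t[90:290,190:550],(480,240))])
cv2.imwrite("pics/end.png",r[:,:,::-1]);print(ctrl.sense()["qd"].round(4))
P=cloud("side",d);m=(P[...,0]>.4)&(P[...,0]<.62)&(P[...,1]>0)&(P[...,1]<.3)&(P[...,2]>.056)&(P[...,2]<.11)
k,l,st,ce=cv2.connectedComponentsWithStats(m.astype(np.uint8))
for i in range(1,k):
    if st[i,4]>40: print(ce[i].round(1),P[l==i].mean(0).round(4))
```

```text
{'t': 10.75, 'qpos': [0.5682, 0.3476, -0.2394, 1.6682, 0.0894, 1.1415, -1.117], 'position': [0.5653, -0.2487, 0.2861], 'ee_rot': [3.137, 0.002, -1.422], 'wrist_force': [-5.8819, 2.252, 15.5422], 'ft_torque': [0.627, 1.5429, 0.6842], 'width': 0.0085}
{'t': 10.8, 'qpos': [0.5682, 0.3476, -0.2394, 1.6682, 0.0894, 1.1415, -1.117], 'position': [0.5653, -0.2487, 0.286], 'ee_rot': [3.1369, 0.002, -1.4219], 'wrist_force': [-5.5922, 2.2951, 15.0036], 'ft_torque': [0.6345, 1.4317, 0.6323], 'width': 0.009}
[ 0.001  -0.0001  0.0004 -0.0009 -0.0001  0.0004  0.0007]
[337.8 223.5] [0.5038 0.0422 0.0805]
[280.3 282.2] [0.5284 0.2141 0.0746]
[350.5 291.4] [0.414  0.1727 0.0747]
```

View pics/end.png

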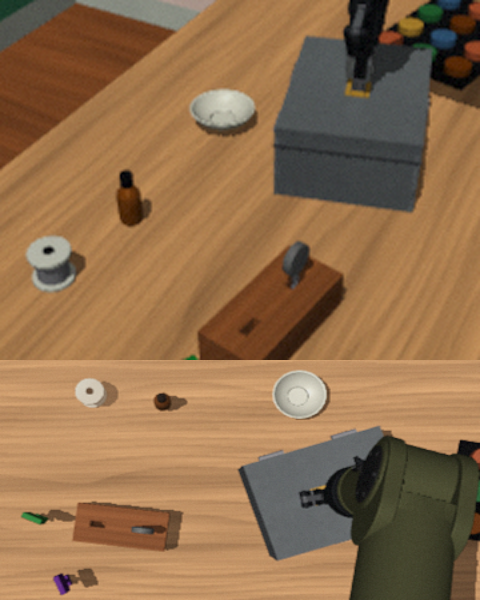

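The key is deep in the keyhole at crop (360,90) with the fingers just above the lid. The round key is still in the stand at (295,262), and the spool, bottle and dish are in place. I'm handing in.

```bash
python3 -c "
from h import *
print(ctrl.hand_in());state()"
```

```text
the job is handed in; nothing more can be done
None
the job is handed in; nothing more can be done
```

I took the rectangular key out of the +y socket of the stand and pushed it past both pin pairs with small twists. I then turned it clockwise and handed the job in at t = 10.8 s, still gripping the key at a 110 N setting. The hand-in gave no verdict.

- **Fully home:** the key met a firm stop at TCP z = 0.286 m with about 19 N of push. That puts the tip about 36 mm deep if it did not slip in the fingers. About 15 N of push was still on at hand-in.
- **Turn:** the tool turned about 1.72 rad from the keyhole's line. The 0.63 N m holding torque, far above the 0.11 N m spring, means the key is against its stop. I could not see the plug angle itself, so I inferred it from the yaw and the torque.
- **At hand-in:** the arm was still, and the tool was within 0.005 rad of upright.
- **Rest of the desk:** the round key read the same position as at the start to 0.1 mm. In the last picture the spool, bottle and dish look unmoved; I did not measure them.
- **Disagreements:** the two cameras differed by about 3 mm in x on both the key and the keyhole. I leaned toward the top view, and the key slid in freely. A sideways load of about 6 N stayed on the key, with the tool axis about 2 mm from where it entered the keyhole.

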